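# Run the blender: lid home, low, high, stop

### The job

Blend what is in the steel jug, using only the fingertips and gripping or lifting nothing: push the blender's raised lid fully down onto the jug, then press the low-speed key (one rib) until it stays down and let it run for about two seconds. Then press the high-speed key (three ribs; low springs out by itself), let that run for about two seconds too, and press the stop key so that all keys stand out again. From left to right the keys are the wide stop key, low, high and the round pulse key; leave the pulse key, the kettle and the spice jar alone.

Things in the scene. Friction and masses are not known exactly. Their poses are not given: they have to be found in the camera images.
- blender: Blender, fixed. White housing 227 (x) by 200 (y) mm, top 90 mm high; on it a steel jug, 119 mm across, up to 217 mm, axis 25 mm behind the origin (+x), handle on the +y side out to y = 97 mm. The front (-x) slopes down at 20 degrees and carries four keys in a row along y. Origin: under the middle of the housing; x from the keys to the back, y to the left seen from the front, z up.
- lid (a joint): Height of the blender's lid above its home, m: 0 = fully home on the jug rim; starts 8 to 14 mm up. It slides along z in its rubber seal, stays where it is left, takes about 4 N to move and stops hard at 0. It must not be pulled up.
- lid_top (a point): Middle of the flat top of the lid's pouring cap, the place to push: cap 46 mm across and 12 mm high, in the middle of the black lid of 126 mm diameter; on the jug axis, 240 mm above the worktop when home. z points up.
- stop_key_top (a point): Middle of the top of the stop key, leftmost and widest: 38 mm wide, 40 mm along the slope, a small raised square on it. Axes: z is the key's outward normal (20 degrees from vertical, leaning to the front), y to the left along the row, -x down the slope. Moves with the key.
- low_key_top (a point): Middle of the top of the low-speed key, second from the left (27 mm wide, 40 mm along the slope, one rib on it). Axes as for the stop key.
- high_key_top (a point): Middle of the top of the high-speed key, third from the left (27 mm wide, 40 mm along the slope, three ribs on it). Axes as for the stop key.
- pulse_key_top (a point): Middle of the top of the pulse key, rightmost, round, 32 mm across. Not to be pressed. Axes as for the stop key.
- stop_key (a joint): Travel of the stop key along its normal into the housing, m: 0 = out, 0.011 = hard stop. Springs back; beyond about 6 mm it releases the speed key that is down. All keys stand 14.5 mm above the deck and take 1 to 4 N up to the hard stop; centres at blender y = +66 (stop), +18 (low), -25 (high), -66 mm (pulse).
- low_key (a joint): Travel of the low-speed key, m: 0 = out, 0.011 = hard stop. Pressed home to its hard stop (9 mm at least) it is caught by a locking bar and stays down at about 8 mm (low speed running) until high or stop is pressed. Takes up to 4 N.
- high_key (a joint): Travel of the high-speed key, m: works like the low-speed key.
- pulse_key (a joint): Travel of the pulse key, m: 0 = out, 0.011 = hard stop; springs back. Leave alone.
- kettle: Electric kettle, steel with a black handle, 163 x 225 x 218 mm, loose; origin under its middle. Stands where the blender does not: the two change places from start to start. Leave alone.
- spice_jar: Spice jar with a green cap, 46 mm across, 106 mm high, loose, between blender and kettle; origin under its middle. Leave alone.

How it is judged (in metres and radians):
On the way, in this order (a step that is already met when the one before it is completed fails the run):
1. the lid is fully home on the jug (value of joint lid below 0.002 m), for 0.2 s.
2. the low-speed key is down, the high-speed key out, for a second or more (value of joint low_key above 0.006 m and value of joint high_key below 0.003 m), for 1 s.
3. the high-speed key is down and the low-speed key has sprung out, for a second or more (value of joint high_key above 0.006 m and value of joint low_key below 0.002 m), for 1 s.
4. the stop key is pressed and both speed keys are out (value of joint stop_key above 0.003 m and value of joint each of high_key, low_key below 0.002 m), for 0.02 s.
At the end, for the whole second after the job is handed in: The lid is within 2 mm of home, all four keys stand out (within 1.5 mm), kettle and spice jar stand upright where they were (value of joint lid below 0.002 m and value of joint each of stop_key, low_key, high_key, pulse_key below 0.0015 m and angle between each of kettle, spice_jar's own z axis and vertical below 0.1 rad); the robot touches nothing.
It fails at once if a key is pressed while the lid is not home (value of joint lid above 0.003 m and value of joint any of stop_key, low_key, high_key above 0.003 m).
It fails at once if the high-speed key is pressed from standstill, with low not running (value of joint high_key between 0.0012 and 0.0028 m and velocity of joint high_key above 0.003 m/s and value of joint low_key below 0.002 m).
It fails at once if the pulse key is pressed (value of joint pulse_key above 0.003 m).
It fails at once if the lid is pulled up (value of joint lid above 0.018 m).
It fails at once if the kettle or the spice jar is shifted by more than 20 mm or lifted (distance of any of kettle, spice_jar from where it was at the start of the episode above 0.02 m).
It also fails if it takes over 61 s, if anything falls off the work surface, if the arm or the gripper's body presses on something with over 40 N, if the wrist force passes 120 N, or if a joint passes its speed limit or range.

### The arm

A 6-joint arm with a two-finger parallel gripper is mounted at the origin on a cart in front of the work surface, level with it; the furniture and walls round the work are solid. World frame = base frame: x ahead of the robot, y to its left, z up, the work surface at z = 0. Lengths are in m, angles in degrees, forces in N, time in s.
With the tool pointing down it reaches from about 0.3 to 0.75 m from the base axis. Payload 8.5 kg.
Tool frame: the origin (TCP) lies at the very end of the fingers, on their centre line; the grasp point (between the pads) lies 19 mm behind it; z points along the fingers, y is the line along which they close (so a half turn about z gives the same grasp; the last joint's range is limited). The gripper opens to 85 mm and grips with 20 to 120 N. Pads are 22 mm wide; open, the fingers measure 114 mm over their backs; the gripper's body (76 mm by 85 mm) begins 54 mm behind the grasp point. The pads swing forward as they close: fully open they stand 13 mm farther back than shut.
Start: joints at [-83.784, 21.807, 74.336, -0, 83.858, -12.336], TCP at [0.175, -0.521, 0.194] pointing down, gripper open.
Joint ranges: [-178.18, 178.18], [-50.72, 133.34], [12.68, 142.11], [-81.47, 261.47], [9.98, 163.14], [-165.26, 165.26]. Speed limits (degrees/s): [136.94, 136.94, 180, 180, 180, 180].

### API

Orientations are given as a 3x3 rotation matrix whose columns are the frame's x, y, z axes.
In Python, from rig import env, imaging gives the robot as it stands. The module is installed in compiled form; this text tells all that it offers.
- The arm moves only by the tool arm_command, never from a script. Its arguments are lists of equal length, an entry for each row: "turn": the turn, a rotation vector about the tool's x, y, z in units of 5 degrees (1.0 is 5 degrees), a list of three; "xyz": the shift along the tool's x, y, z in units of 50 mm (1.0 is 50 mm), a list of three; "claw": the finger opening in mm, from 0 to 85.4. A call has 1 to 12 rows; each row shifts and turns the commanded pose from where the row before left it, along the tool's axes as they then stand; what a row does not reach is not made up. A row lasts 1/10 s, in which the tool goes at most 50 mm and 8.59 degrees, less where a joint would pass 70% of its speed; a pose out of reach is approached as far as the arm can. A call is refused whole if a number of a shift passes 1 or a number of a turn 1, either way. A call with a gripper value outside its range is refused whole. The fingers move at their own pace and stop on an object; "squeeze" is the grip in N (left out, the last holds). Time passes only in rows, so rows that do not move let the fingers close. It gives the time, the measured TCP pose, the force, the opening and the grip force at its end, in the units of the state.
- env.observe(): the state, without advancing time (a new reading comes with each control period).
- imaging.get_image(name): name is "scene" or "top" or "wrist"; returns (picture, depth): 400x640x3 uint8, blue, green, red; 400x640 float32, m along the optical axis (not along the pixel's ray), 0 where there is no reading.
- imaging.camera_info(name): a dict with "camera_matrix" (3x3 intrinsics, pixels), "rvec" (rotation vector, rad) and "tvec" (3), from world to camera coordinates, as OpenCV has them. Camera axes: x right, y down, z forward; pixel columns grow to the right and rows downward; lengths in m; the calibration is good to about 2 mm. A picture is of the moment at which its call begins: read the wrist's pose just before it. camera_info takes no time and is no camera call; for the wrist camera it gives the pose at the moment of the call.
- env.close_job(): hands the job in; it is judged then, once.
The state is a dict: "time_s": time; "q": joint angles; "qvel": joint speeds; "joint_efforts": joint torques, N m; "position": TCP position; "tool_rot": TCP orientation; "ft_force": force on the tool from outside, world axes, zero at the start; "wrist_torque": the same for the moment, N m; "grip_width": finger opening in m; "gripper_force": force on a finger pad.
Only numpy, scipy, OpenCV 4.12 (cv2) and the standard library are available. Lean on these libraries where they do the work, as an engineer would, in place of code of your own. Each camera call takes 0.05 s, during which the arm holds its last target. There are 200 camera calls.

## Working session

There is one attempt and no reset: what is moved stays moved. The work goes in short steps, Python scripts to look and compute and a tool call to move; the robot and the scene stay as the last step left them, time stands still between calls to the robot, and variables do not carry over. Pictures are saved under pics/ and viewed, at most 10 in all, crops included, and the job is handed in when it is done.

Besides the shell and the picture viewer there is one more tool, called after "Emit:" as a command line: name --argument value ..., lists and objects as JSON in quotes. arm_command: Moves the arm, as the interface text tells. Its arguments: {"type":"object","properties":{"turn":{"type":"array"},"xyz":{"type":"array"},"claw":{"type":"array"},"squeeze":{"type":"number"}},"required":["turn","xyz","claw"]}

```bash
mkdir -p pics; cat > h.py <<'E'
import numpy as np, cv2
from rig import env, imaging
def cam(n):
    c=imaging.camera_info(n); R=cv2.Rodrigues(np.array(c["rvec"],float))[0]
    return np.array(c["camera_matrix"]),R,np.array(c["tvec"],float).ravel()
def cloud(n,d):
    K,R,t=cam(n); v,u=np.mgrid[:d.shape[0],:d.shape[1]]
    p=np.stack([(u-K[0,2])/K[0,0]*d,(v-K[1,2])/K[1,1]*d,d],-1)
    w=(p-t)@R; w[d<=0]=np.nan; return w
E
python3 - <<'E'
from h import *
o=env.observe(); print(o["time_s"],o["position"],np.round(o["tool_rot"],3),o["ft_force"])
for n in ("scene","top"):
    im,d=imaging.get_image(n); cv2.imwrite(f"pics/{n}0.png",im); np.savez(f"{n}0.npz",im=im,d=d)
    K,R,t=cam(n); print(n,-R.T@t,R[2])
E
```

```text
0.0 [ 0.17495309 -0.52106212  0.19340298] [[ 0.948  0.318 -0.   ]
 [ 0.318 -0.948  0.001]
 [ 0.    -0.001 -1.   ]] [-0.38944693  0.38856417  0.33436805]
scene [-0.2028119   0.33843235  0.97555758] [ 0.599967   -0.31778869 -0.73420021]
top [ 0.36579739 -0.03077146  1.11508728] [ 0.10239228 -0.00367457 -0.99473731]
```

View pics/scene0.png

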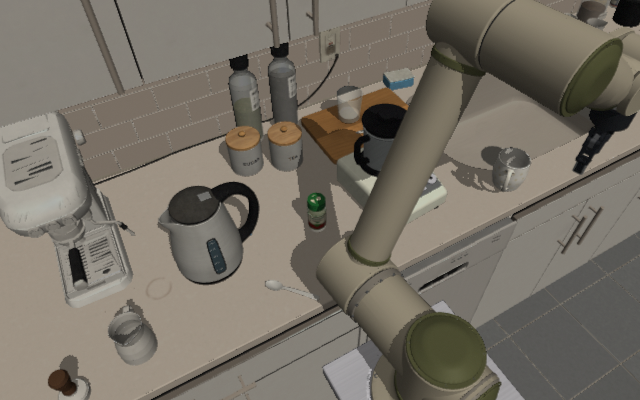

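View pics/top0.png

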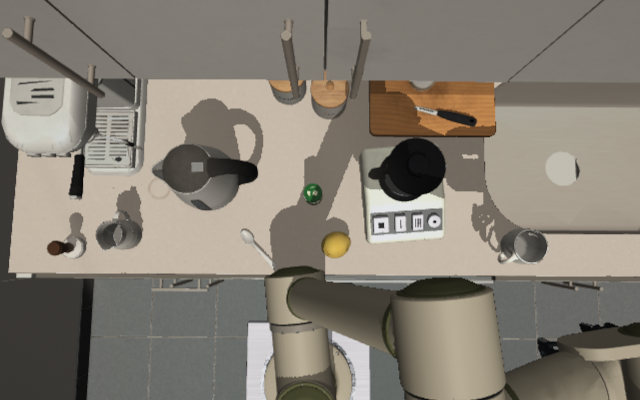

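The top view shows the blender at right, with its keys stop/low/high/pulse at about (381,226), (400,224), (418,222), (435,221). The lid is near (417,165), the jar at (313,193) and the kettle at (205,175). Next I measure with depth.

```bash
python3 - <<'E'
from h import *
z=np.load("top0.npz"); im,d=z["im"],z["d"]; w=cloud("top",d)
cv2.imwrite("pics/crop.png",cv2.resize(im[135:250,350:465],(575,575),interpolation=cv2.INTER_CUBIC))
np.set_printoptions(precision=4,suppress=True)
for u,v in [(381,226),(400,224),(418,222),(435,221),(417,165),(425,157),(420,160),(313,193),(372,160),(366,238),(440,236),(430,205)]: print(u,v,w[v,u])
roi=np.zeros(d.shape,bool); roi[130:250,355:460]=1
Z=w[...,2]
m=roi&(Z>.242); print("cap",m.sum(),np.nanmedian(Z[m]),w[m][:,:2].min(0),w[m][:,:2].max(0),w[m].mean(0))
m=roi&(Z>.228)&(Z<.2425); print("lid",m.sum(),np.nanmedian(Z[m]),w[m][:,:2].min(0),w[m][:,:2].max(0))
m=roi&(Z>.08)&(Z<.1); r=cv2.minAreaRect(w[m][:,:2].astype(np.float32)); print("house",m.sum(),r,np.median(Z[m]))
m=roi&(Z>.015)&(Z<.1); r=cv2.minAreaRect(w[m][:,:2].astype(np.float32)); print("house all",r,cv2.boxPoints(r))
E
```

```text
381 226 [ 0.3982 -0.1786  0.0883]
400 224 [ 0.4036 -0.226   0.0854]
418 222 [ 0.4089 -0.2705  0.0862]
435 221 [ 0.4115 -0.3117  0.0893]
417 165 [ 0.5221 -0.2322  0.2495]
425 157 [ 0.5391 -0.249   0.2511]
420 160 [ 0.533  -0.2389  0.2488]
313 193 [ 0.4767 -0.0106  0.1063]
372 160 [ 0.5622 -0.1567  0.0921]
366 238 [ 0.3687 -0.1468  0.0395]
440 236 [ 0.3751 -0.3326  0.0565]
430 205 [ 0.4515 -0.3015  0.084 ]
cap 413 0.24882213586350319 [ 0.499  -0.2575] [ 0.5602 -0.2094] [ 0.5236 -0.2332  0.2486]
lid 2183 0.23670103666402478 [ 0.4622 -0.2946] [ 0.5863 -0.1715]
house 3322 ((0.4964456260204315, -0.23588517308235168), (0.21523946523666382, 0.19896714389324188), 4.703009605407715) 0.08872426973849992
house all ((0.509560227394104, -0.2656533122062683), (0.30023595690727234, 0.2721349000930786), 0.5274862051010132) [[ 0.3582 -0.131 ]
 [ 0.3607 -0.4031]
 [ 0.6609 -0.4003]
 [ 0.6584 -0.1282]]
```

View pics/crop.png

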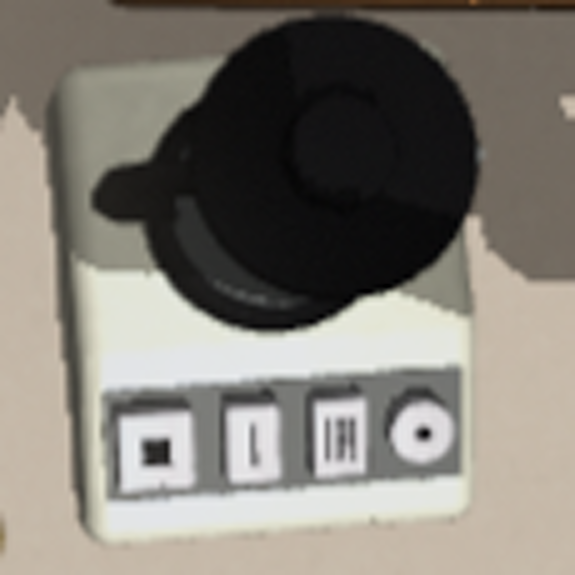

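The keys and lid agree with the given sizes: pitch 48/44/41 mm, yaw about 5.5°, lid about 9 mm up. I close the fingers, rise, and go over the cap.

Emit:
arm_command --turn '[[0, 0, 0], [0, 0, 0], [0, 0, 0]]' --xyz '[[0, 0, -0.7], [0, 0, -0.7], [0, 0, -0.6]]' --claw '[0, 0, 0]'

```text
time_s: 0.4
position: [0.175, -0.5213, 0.2954]
tool_rot: [[0.948, 0.318, -0.0], [0.318, -0.948, -0.0], [-0.0, 0.0, -1.0]]
ft_force: [-0.9, -0.2, -0.2]
grip_width: 0.0444
gripper_force: 0.0
```

Emit:
arm_command --turn '[[0, 0, 0], [0, 0, 0], [0, 0, 0], [0, 0, 0], [0, 0, 0], [0, 0, 0], [0, 0, 0], [0, 0, 0], [0, 0, 0], [0, 0, 0], [0, 0, 0], [0, 0, 0]]' --xyz '[[0.7, -0.27, 0], [0.7, -0.27, 0], [0.7, -0.27, 0], [0.7, -0.27, 0], [0.7, -0.27, 0], [0.7, -0.27, 0], [0.7, -0.27, 0], [0.7, -0.27, 0], [0.7, -0.27, 0], [0.7, -0.27, 0], [0.7, -0.27, 0], [0.7, -0.27, 0]]' --claw '[0, 0, 0, 0, 0, 0, 0, 0, 0, 0, 0, 0]'

```text
time_s: 1.6
position: [0.5226, -0.2329, 0.2937]
tool_rot: [[0.948, 0.318, -0.001], [0.318, -0.948, 0.0], [-0.0, -0.001, -1.0]]
ft_force: [0.2, -0.4, -0.1]
grip_width: -0.0004
gripper_force: 0.0
```

Emit:
arm_command --turn '[[0, 0, 0], [0, 0, 0], [0, 0, 0]]' --xyz '[[0, 0, 0], [0, 0, 0], [0, 0, 0]]' --claw '[0, 0, 0]'

```text
time_s: 1.9
position: [0.521, -0.2348, 0.2939]
tool_rot: [[0.948, 0.317, -0.001], [0.317, -0.948, 0.0], [-0.0, -0.0, -1.0]]
ft_force: [-0.0, -0.3, -0.7]
grip_width: -0.0004
gripper_force: 0.0
```

Emit:
arm_command --turn '[[0, 0, 0], [0, 0, 0], [0, 0, 0], [0, 0, 0], [0, 0, 0], [0, 0, 0], [0, 0, 0], [0, 0, 0], [0, 0, 0], [0, 0, 0]]' --xyz '[[0, 0, 0.2], [0, 0, 0.2], [0, 0, 0.2], [0, 0, 0.2], [0, 0, 0.04], [0, 0, 0.04], [0, 0, 0.04], [0, 0, 0.04], [0, 0, 0.04], [0, 0, 0.04]]' --claw '[0, 0, 0, 0, 0, 0, 0, 0, 0, 0]'

```text
time_s: 2.9
position: [0.5217, -0.2342, 0.242]
tool_rot: [[0.948, 0.318, 0.0], [0.318, -0.948, -0.0], [0.0, 0.0, -1.0]]
ft_force: [0.1, 0.3, -0.3]
grip_width: -0.0004
gripper_force: 0.0
```

Emit:
arm_command --turn '[[0, 0, 0], [0, 0, 0], [0, 0, 0]]' --xyz '[[0, 0, 0.02], [0, 0, 0.02], [0, 0, 0]]' --claw '[0, 0, 0]'

```text
time_s: 3.2
position: [0.5216, -0.2342, 0.2399]
tool_rot: [[0.948, 0.318, -0.0], [0.318, -0.948, 0.0], [-0.0, -0.0, -1.0]]
ft_force: [0.2, 0.0, -0.2]
grip_width: -0.0002
gripper_force: 0.0
```

Emit:
arm_command --turn '[[0, 0, 0], [0, 0, 0]]' --xyz '[[0, 0, 0.02], [0, 0, 0.02]]' --claw '[0, 0]'

```text
time_s: 3.4
position: [0.5216, -0.2342, 0.238]
tool_rot: [[0.948, 0.318, 0.0], [0.318, -0.948, -0.0], [0.0, 0.0, -1.0]]
ft_force: [0.2, 0.4, -0.2]
grip_width: 0.0001
gripper_force: 0.0
```

```bash
python3 - <<'E'
from h import *
im,d=imaging.get_image("scene"); cv2.imwrite("pics/s1.png",cv2.resize(im[60:240,310:470],(640,720))[:600])
w=cloud("scene",d); print(env.observe()["ft_force"],env.observe()["position"])
im,d=imaging.get_image("top"); w=cloud("top",d); Z=w[130:190,370:460,2]; h,e=np.histogram(Z[(Z>.2)&(Z<.28)],40); print(list(zip(np.round(e,3),h)))
E
```

```text
[ 0.33634639 -0.78903532 -0.45277822] [ 0.52156692 -0.23415958  0.23781003]
[(np.float64(0.2), np.int64(2)), (np.float64(0.201), np.int64(7)), (np.float64(0.203), np.int64(7)), (np.float64(0.204), np.int64(6)), (np.float64(0.205), np.int64(4)), (np.float64(0.207), np.int64(10)), (np.float64(0.208), np.int64(8)), (np.float64(0.209), np.int64(11)), (np.float64(0.21), np.int64(8)), (np.float64(0.212), np.int64(7)), (np.float64(0.213), np.int64(0)), (np.float64(0.214), np.int64(1)), (np.float64(0.215), np.int64(0)), (np.float64(0.217), np.int64(0)), (np.float64(0.218), np.int64(0)), (np.float64(0.219), np.int64(0)), (np.float64(0.221), np.int64(0)), (np.float64(0.222), np.int64(0)), (np.float64(0.223), np.int64(0)), (np.float64(0.224), np.int64(0)), (np.float64(0.226), np.int64(0)), (np.float64(0.227), np.int64(0)), (np.float64(0.228), np.int64(0)), (np.float64(0.23), np.int64(0)), (np.float64(0.231), np.int64(5)), (np.float64(0.232), np.int64(18)), (np.float64(0.233), np.int64(36)), (np.float64(0.235), np.int64(38)), (np.float64(0.236), np.int64(60)), (np.float64(0.237), np.int64(33)), (np.float64(0.239), np.int64(17)), (np.float64(0.24), np.int64(12)), (np.float64(0.241), np.int64(0)), (np.float64(0.242), np.int64(0)), (np.float64(0.244), np.int64(0)), (np.float64(0.245), np.int64(4)), (np.float64(0.246), np.int64(3)), (np.float64(0.248), np.int64(3)), (np.float64(0.249), np.int64(6)), (np.float64(0.25), np.int64(3))]
```

View pics/s1.png

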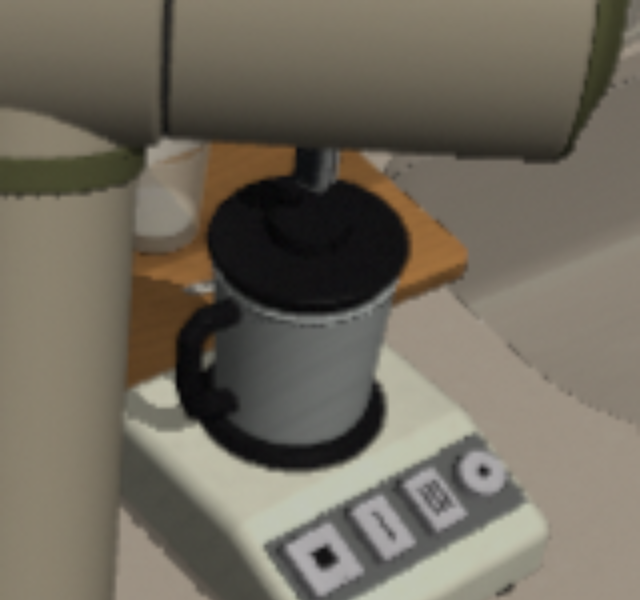

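```bash
python3 - <<'E'
from h import *
np.set_printoptions(precision=4,suppress=True)
K,R,t=cam("scene")
def pr(p,n="scene"):
    K,R,t=cam(n); c=K@(R@np.array(p)+t); return c[:2]/c[2]
tc=env.observe()["position"]
for n,p in [("tcp",tc),("cap",(.5236,-.2332,.249)),("lowkey",(.404,-.226,.086))]:
    q=pr(p); print(n,q,((q-[310,60])*4))
z=np.load("scene0.npz"); w0=cloud("scene",z["d"])
im,d=imaging.get_image("scene"); w=cloud("scene",d)
# finger pixels & lid from scene
for u,v in [(387,116),(388,107),(390,100),(388,104),(375,121),(410,121),(387,130),(406,188),(419,182)]: print(u,v,w[v,u])
im,d=imaging.get_image("wrist"); cv2.imwrite("pics/w1.png",im)
E
```

```text
tcp [386.6419 117.9066] [306.5677 231.6263]
cap [386.2366 113.9786] [304.9465 215.9144]
lowkey [405.1987 191.5791] [380.7949 526.3163]
387 116 [ 0.5148 -0.2292  0.2505]
388 107 [ 0.5175 -0.2315  0.2749]
390 100 [ 0.512  -0.2307  0.2993]
388 104 [ 0.5101 -0.2246  0.2912]
375 121 [ 0.5254 -0.2026  0.2384]
410 121 [ 0.4875 -0.2801  0.2334]
387 130 [ 0.4856 -0.2108  0.2357]
406 188 [ 0.4118 -0.2339  0.0878]
419 182 [ 0.4118 -0.2747  0.0884]
```

View pics/w1.png

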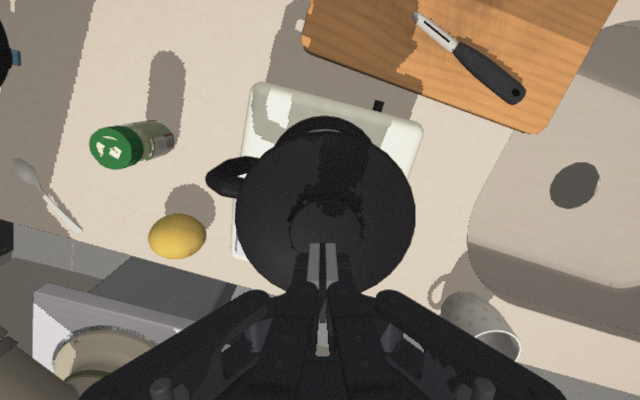

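The wrist view shows the fingertips (about 322,250) over the cap, and the lid has not moved yet. I see no force, so I carry on slowly while watching it.

Emit:
arm_command --turn '[[0, 0, 0], [0, 0, 0], [0, 0, 0]]' --xyz '[[0, 0, 0.02], [0, 0, 0.02], [0, 0, 0.02]]' --claw '[0, 0, 0]'

```text
time_s: 3.9
position: [0.5216, -0.2342, 0.2349]
tool_rot: [[0.948, 0.318, -0.0], [0.318, -0.948, 0.0], [-0.0, -0.0, -1.0]]
ft_force: [0.1, -0.4, -0.9]
grip_width: -0.0001
gripper_force: 0.0
```

```bash
python3 - <<'E'
from h import *
np.set_printoptions(precision=4,suppress=True)
o=env.observe(); print(o["position"],o["ft_force"],o["joint_efforts"])
for n in ("scene","top"):
    z=np.load(n+"0.npz"); a=cloud(n,z["d"]); im,d=imaging.get_image(n); b=cloud(n,d)
    for nm,x in (("before",a),("now",b)):
        r=np.hypot(x[...,0]-.5225,x[...,1]+.2335); m=(r<.058)&(r>.03)&(x[...,2]>.222)&(x[...,2]<.25)
        c=(r<.02)&(x[...,2]>.23)
        print(n,nm,m.sum(),np.median(x[m][:,2]) if m.any() else 0, c.sum(),np.sort(x[c][:,2])[::max(1,c.sum()//12)])
E
```

```text
[ 0.5216 -0.2342  0.2349] [ 0.132  -0.355  -0.9277] [  0.0019 -46.7237 -24.2485  -0.       0.0346  -0.    ]
scene before 678 0.23652364552567384 136 [0.2359 0.2464 0.247  0.2475 0.2479 0.2482 0.2485 0.2487 0.249  0.2492
 0.2495 0.2502 0.2511]
scene now 769 0.2366477107893912 251 [0.2345 0.2472 0.248  0.2486 0.2492 0.2497 0.2504 0.2747 0.2841 0.2889
 0.2941 0.2999 0.3051]
top before 1651 0.23695575119308396 278 [0.2448 0.247  0.2473 0.2478 0.2482 0.2486 0.2489 0.2492 0.2495 0.2498
 0.2502 0.2509 0.2524]
top now 126 0.23682752742037996 698 [0.2464 0.568  0.5692 0.5698 0.5704 0.5708 0.5713 0.5715 0.5718 0.5721
 0.5725 0.5729 0.5744]
```

```bash
python3 - <<'E'
from h import *
np.set_printoptions(precision=3,suppress=True,linewidth=160)
im,d=imaging.get_image("scene"); b=cloud("scene",d)
for v in range(96,122): print(v, *(f"{b[v,u,0]:.3f},{b[v,u,2]:.3f}|{im[v,u].mean():.0f} " for u in range(378,398,3)))
E
```

```text
96 0.227,0.584|67  0.223,0.586|61  0.219,0.587|33  0.215,0.589|35  0.212,0.590|38  0.210,0.590|44  0.208,0.590|41 
97 0.839,0.021|85  0.834,0.022|84  0.503,0.323|11  0.502,0.320|22  0.513,0.308|35  0.511,0.306|56  0.212,0.585|58 
98 0.837,0.019|84  0.826,0.024|80  0.524,0.301|13  0.503,0.317|21  0.511,0.306|46  0.511,0.303|61  0.806,0.020|81 
99 0.830,0.022|82  0.822,0.024|79  0.522,0.300|16  0.515,0.302|15  0.509,0.305|52  0.509,0.301|61  0.804,0.018|80 
100 0.828,0.019|80  0.827,0.015|80  0.523,0.296|16  0.514,0.301|15  0.511,0.300|51  0.510,0.297|59  0.795,0.022|82 
101 0.826,0.017|81  0.813,0.024|78  0.520,0.296|14  0.513,0.299|15  0.513,0.295|59  0.509,0.296|53  0.796,0.017|82 
102 0.819,0.019|77  0.810,0.023|79  0.521,0.292|13  0.512,0.296|16  0.511,0.294|69  0.513,0.288|61  0.791,0.018|83 
103 0.814,0.019|74  0.810,0.019|67  0.520,0.289|14  0.514,0.292|16  0.511,0.291|65  0.511,0.287|73  0.779,0.024|83 
104 0.583,0.233|42  0.577,0.236|16  0.523,0.284|15  0.511,0.292|17  0.510,0.289|73  0.512,0.284|82  0.779,0.021|75 
105 0.578,0.235|16  0.573,0.236|17  0.519,0.284|18  0.513,0.
[... 1195 characters left out ...]
 0.510,0.248|17 
116 nan,nan|8  0.525,0.247|17  0.519,0.249|19  0.516,0.249|15  0.513,0.249|18  0.509,0.249|16  0.504,0.251|16 
117 0.530,0.243|9  0.520,0.250|17  0.515,0.251|17  0.512,0.250|18  0.512,0.246|19  0.507,0.248|18  0.503,0.248|16 
118 0.531,0.239|9  0.518,0.249|17  0.515,0.247|18  0.511,0.248|19  0.507,0.248|19  0.502,0.250|18  0.504,0.244|14 
119 0.528,0.239|7  0.516,0.247|12  0.510,0.249|16  0.507,0.249|18  0.503,0.249|18  0.501,0.248|17  0.502,0.243|15 
120 0.524,0.239|8  0.513,0.247|9  0.509,0.247|12  0.505,0.248|18  0.502,0.247|17  0.499,0.246|11  0.502,0.239|15 
121 0.520,0.240|19  0.516,0.241|12  0.511,0.242|10  0.503,0.246|15  0.500,0.246|14  0.498,0.244|8  0.500,0.238|17
```

The real fingertips are at about z = 0.273, while the reported TCP is 0.235. I check with the wrist camera whether the difference lies in the tool length or in the arm pose.

```bash
python3 - <<'E'
from h import *
np.set_printoptions(precision=4,suppress=True,linewidth=160)
o=env.observe(); im,d=imaging.get_image("wrist"); b=cloud("wrist",d)
K,R,t=cam("wrist"); print("cam",-R.T@t,"tcp",o["position"],o["q"])
for n,u,v in [("cap",320,220),("cap",325,235),("lid",270,220),("lid",380,220),("table",270,40),("board",380,70),("jar",113,147),("house",270,130)]: print(n,b[v,u])
for v in range(230,300,5): print(v,b[v,316],b[v,330],im[v,316].mean())
E
```

```text
cam [ 0.6022 -0.2067  0.4154] tcp [ 0.5216 -0.2342  0.235 ] [-36.036   22.648   66.2171  -0.0015  91.1432  35.4111]
cap [ 0.5336 -0.2282  0.2488]
cap [ 0.5249 -0.2344  0.2488]
lid [ 0.5183 -0.1984  0.2373]
lid [ 0.5414 -0.2673  0.2371]
table [ 0.6455 -0.1224 -0.0001]
board [ 0.6544 -0.2641  0.0229]
jar [ 0.4849 -0.0141  0.1068]
house [ 0.5519 -0.1637  0.0907]
230 [ 0.5259 -0.2281  0.2477] [ 0.5288 -0.2365  0.2479] 46.0
235 [ 0.5235 -0.229   0.2497] [ 0.5256 -0.2375  0.2481] 50.0
240 [ 0.5203 -0.23    0.2499] [ 0.5224 -0.2386  0.2484] 48.333333333333336
245 [ 0.5322 -0.2268  0.2794] [ 0.5346 -0.2336  0.2796] 100.0
250 [ 0.532  -0.2269  0.2843] [ 0.534  -0.2337  0.2837] 102.66666666666667
255 [ 0.5326 -0.2268  0.2903] [ 0.5341 -0.2335  0.289 ] 101.66666666666667
260 [ 0.5325 -0.227   0.2947] [ 0.5341 -0.2334  0.2937] 98.33333333333333
265 [ 0.5323 -0.2271  0.2985] [ 0.535  -0.2329  0.2998] 100.33333333333333
270 [ 0.5322 -0.2272  0.3024] [ 0.534  -0.2332  0.3022] 99.0
275 [ 0.5327 -0.2272  0.307 ] [ 0.5342 -0.233   0.3064] 99.0
280 [ 0.5329 -0.2272  0.311 ] [ 0.5339 -0.233   0.3097] 109.33333333333333
285 [ 0.533  -0.2272  0.3146] [ 0.5347 -0.2326  0.3144] 104.66666666666667
290 [ 0.534  -0.227   0.3192] [ 0.5353 -0.2323  0.3185] 33.0
295 [ 0.5336 -0.2272  0.3217] [ 0.5347 -0.2325  0.3209] 29.666666666666668
```

The wrist camera agrees: the tips end about 38–40 mm short of the reported TCP along the tool axis, with no sideways offset. I go on and confirm by contact.

Emit:
arm_command --turn '[[0, 0, 0], [0, 0, 0], [0, 0, 0], [0, 0, 0], [0, 0, 0], [0, 0, 0]]' --xyz '[[0, 0, 0.1], [0, 0, 0.1], [0, 0, 0.1], [0, 0, 0.06], [0, 0, 0.02], [0, 0, 0.02]]' --claw '[0, 0, 0, 0, 0, 0]'

```text
time_s: 4.7
position: [0.5217, -0.2342, 0.215]
tool_rot: [[0.948, 0.318, 0.0], [0.318, -0.948, -0.0], [0.0, 0.0, -1.0]]
ft_force: [0.1, -0.3, -0.4]
grip_width: -0.0003
gripper_force: 0.0
```

Emit:
arm_command --turn '[[0, 0, 0], [0, 0, 0], [0, 0, 0]]' --xyz '[[0, 0, 0.02], [0, 0, 0.02], [0, 0, 0.02]]' --claw '[0, 0, 0]'

```text
time_s: 5.0
position: [0.5217, -0.2342, 0.212]
tool_rot: [[0.948, 0.318, 0.0], [0.318, -0.948, -0.0], [0.0, 0.0, -1.0]]
ft_force: [-1.0, -0.2, -0.5]
grip_width: -0.0002
gripper_force: 0.0
```

Emit:
arm_command --turn '[[0, 0, 0], [0, 0, 0], [0, 0, 0]]' --xyz '[[0, 0, 0.02], [0, 0, 0.02], [0, 0, 0.02]]' --claw '[0, 0, 0]'

```text
time_s: 5.3
position: [0.5217, -0.2342, 0.2093]
tool_rot: [[0.948, 0.318, 0.0], [0.318, -0.948, -0.0], [0.0, 0.0, -1.0]]
ft_force: [-1.5, 0.5, 3.5]
grip_width: 0.0003
gripper_force: 1.6
```

Contact at a reported z of about 0.210, so the offset is 39 mm. Now I push about 8–9 mm to the hard stop.

Emit:
arm_command --turn '[[0, 0, 0], [0, 0, 0], [0, 0, 0], [0, 0, 0], [0, 0, 0], [0, 0, 0]]' --xyz '[[0, 0, 0.02], [0, 0, 0.02], [0, 0, 0.02], [0, 0, 0.02], [0, 0, 0.02], [0, 0, 0.02]]' --claw '[0, 0, 0, 0, 0, 0]'

```text
time_s: 5.9
position: [0.5216, -0.2342, 0.2029]
tool_rot: [[0.948, 0.318, 0.0], [0.318, -0.948, -0.0], [0.0, 0.0, -1.0]]
ft_force: [-0.2, 1.0, 3.0]
grip_width: -0.0001
gripper_force: 1.6
```

Emit:
arm_command --turn '[[0, 0, 0], [0, 0, 0]]' --xyz '[[0, 0, 0.02], [0, 0, 0.02]]' --claw '[0, 0]'

```text
time_s: 6.1
position: [0.5218, -0.2343, 0.2027]
tool_rot: [[0.948, 0.318, 0.002], [0.318, -0.948, -0.001], [0.001, 0.002, -1.0]]
ft_force: [-5.1, 2.8, 18.5]
grip_width: 0.0001
gripper_force: 9.2
```

Emit:
arm_command --turn '[[0, 0, 0]]' --xyz '[[0, 0, 0.02]]' --claw '[0]'

```text
time_s: 6.2
position: [0.5218, -0.2344, 0.2026]
tool_rot: [[0.948, 0.318, 0.003], [0.318, -0.948, -0.002], [0.002, 0.003, -1.0]]
ft_force: [-6.7, 3.8, 23.9]
grip_width: 0.0001
gripper_force: 12.0
```

Hard stop reached (24 N), so the tip offset is 37.3 mm. I lift clear, turn the yaw to the row (+13° about tool z), and tilt 20°.

Emit:
arm_command --turn '[[0, 0, 0], [0, 0, 0], [0, 0, 0], [0, 0, 0.9], [0, 0, 0.9], [0, 0, 0.85], [0, 0.8, 0], [0, 0.8, 0], [0, 0.8, 0], [0, 0.8, 0], [0, 0.8, 0], [0, 0, 0]]' --xyz '[[0, 0, -0.1], [0, 0, -0.4], [0, 0, -0.6], [-0.5, 0, -0.6], [-0.5, 0, 0], [-0.5, 0, 0], [0, 0, 0], [0, 0, 0], [0, 0, 0], [0, 0, 0], [0, 0, 0], [0, 0, 0]]' --claw '[0, 0, 0, 0, 0, 0, 0, 0, 0, 0, 0, 0]'

```text
time_s: 7.4
position: [0.4479, -0.2523, 0.2843]
tool_rot: [[0.936, 0.091, 0.34], [0.085, -0.996, 0.032], [0.342, -0.001, -0.94]]
ft_force: [0.7, -0.9, -0.0]
grip_width: -0.0
gripper_force: 0.0
```

```bash
cat > keys.py <<'E'
from h import *
np.set_printoptions(precision=4,suppress=True,linewidth=160)
z=np.load("top0.npz"); im,d=z["im"],z["d"]; w=cloud("top",d)
P=[]
for u,v in [(381.4,225),(400.4,223.2),(417.6,221.8),(434.8,221.4)]:
    u0,v0=int(round(u)),int(round(v)); q=w[v0-2:v0+3,u0-1:u0+2].reshape(-1,3); zz=np.median(q[:,2])
    K,R,t=cam("top"); ray=R.T@np.linalg.inv(K)@[u,v,1]; c=-R.T@t; P.append(c+ray*(zz-c[2])/ray[2])
P=np.array(P); ys=np.array([.066,.018,-.025,-.066])
lid=np.array([.5225,-.2335]) # cap centre
# 2D rigid fit: keys (x=kx unknown, from lid) 
A=np.polyfit(ys,P,1); yaw=np.degrees(np.arctan2(-A[0,0],A[0,1])); row0=A[1]
E
python3 - <<'E'
from keys import *
print(P); print(A,"yaw",yaw,"lid yaw",np.degrees(np.arctan2(*(lid-row0[:2])[::-1])))
im,d=imaging.get_image("top"); b=cloud("top",d)
r=np.hypot(b[...,0]-.5225,b[...,1]+.2335)
for lo,hi in((0,.02),(.03,.058)):
    m=(r<hi)&(r>lo)&(b[...,2]>.21)&(b[...,2]<.26); print(m.sum(),np.median(b[m][:,2]) if m.any() else 0)
im,d=imaging.get_image("wrist"); b=cloud("wrist",d); r=np.hypot(b[...,0]-.5225,b[...,1]+.2335)
for lo,hi in((0,.02),(.03,.058)):
    m=(r<hi)&(r>lo)&(b[...,2]>.21)&(b[...,2]<.26); print("w",m.sum(),np.median(b[m][:,2]) if m.any() else 0)
cv2.imwrite("pics/w2.png",im)
o=env.observe(); print(o["position"],o["tool_rot"],o["q"],o["time_s"])
E
```

```text
[[ 0.4007 -0.1796  0.0883]
 [ 0.4055 -0.2266  0.0875]
 [ 0.4093 -0.2693  0.0869]
 [ 0.4106 -0.3115  0.0884]]
[[-0.0768  0.998   0.0011]
 [ 0.4064 -0.245   0.0878]] yaw 4.398435237269849 lid yaw 5.656991084268882
275 0.24039917856743093
1627 0.22855648118772348
w 1817 0.24062064471767855
w 9954 0.22878451471082703
[ 0.4488 -0.2526  0.2849] [[ 0.9363  0.0917  0.3389]
 [ 0.0861 -0.9958  0.0315]
 [ 0.3404 -0.0003 -0.9403]] [-52.5169   7.3404  82.2863  17.0151  79.9154  30.7689] 7.5
```

View pics/w2.png

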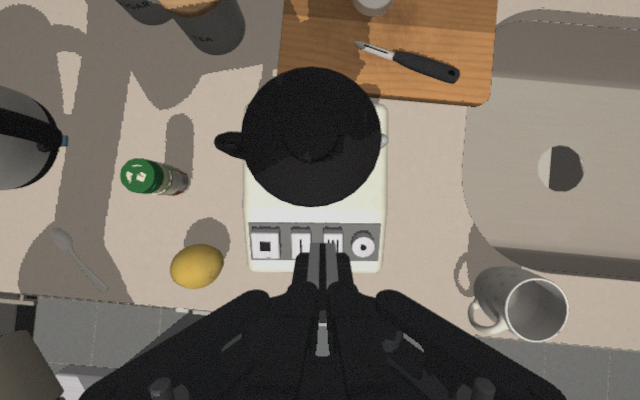

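Lid at 0.240 (cap) and 0.2286 (rim), so it is home. The wrist view shows the low key at (301,243) and the high key at (332,243). I move over the low key.

Emit:
arm_command --turn '[[0, 0, 0], [0, 0, 0], [0, 0, 0], [0, 0, 0], [0, 0, 0], [0, 0, 0], [0, 0, 0], [0, 0, 0], [0, 0, 0], [0, 0, 0]]' --xyz '[[-0.7, -0.2, 0], [-0.7, -0.2, 0], [-0.7, -0.2, 0], [0, 0, 0.76], [0, 0, 0.76], [0, 0, 0.76], [0, 0, 0.76], [0, 0, 0.76], [0, 0, 0], [0, 0, 0]]' --claw '[0, 0, 0, 0, 0, 0, 0, 0, 0, 0]'

```text
time_s: 8.5
position: [0.4131, -0.2255, 0.071]
tool_rot: [[0.936, 0.094, 0.34], [0.088, -0.996, 0.033], [0.341, -0.001, -0.94]]
ft_force: [0.2, -0.2, 1.0]
grip_width: 0.0003
gripper_force: 0.0
```

```bash
python3 - <<'E'
from keys import *
o=env.observe(); R=np.array(o["tool_rot"]); print(o["position"],R,o["q"])
for i in range(3): print("tip offset to key, tool axes mm:",1e3*R.T@(P[i]+R[:,2]*.0373-o["position"]))
im,d=imaging.get_image("wrist"); cv2.imwrite("pics/w3.png",im[150:350,200:450])
b=cloud("wrist",d)
im,d=imaging.get_image("scene"); cv2.imwrite("pics/s3.png",cv2.resize(im[130:240,360:470],(550,550)))
E
```

```text
[ 0.4131 -0.2255  0.071 ] [[ 0.9358  0.0941  0.3397]
 [ 0.0882 -0.9956  0.0329]
 [ 0.3413 -0.0009 -0.94  ]] [-54.3983  17.1083 110.42    24.7323  44.9132  13.704 ]
tip offset to key, tool axes mm: [ -1.6193 -46.9457  18.2959]
tip offset to key, tool axes mm: [-1.5365  0.3607 19.1671]
tip offset to key, tool axes mm: [-1.9408 43.2058 19.6194]
```

View pics/w3.png

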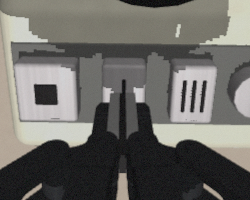

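View pics/s3.png

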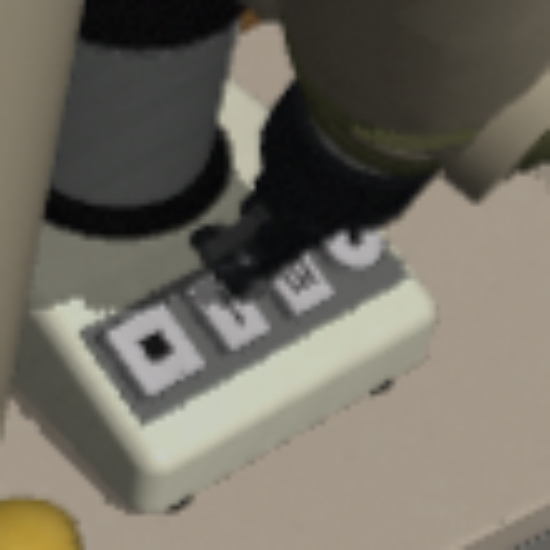

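The tips are centred over the low key (wrist crop about 123,85), with the neighbouring keys clear. I press.

Emit:
arm_command --turn '[[0, 0, 0], [0, 0, 0], [0, 0, 0], [0, 0, 0], [0, 0, 0], [0, 0, 0], [0, 0, 0]]' --xyz '[[-0.03, 0, 0.1], [0, 0, 0.1], [0, 0, 0.1], [0, 0, 0.04], [0, 0, 0.04], [0, 0, 0.04], [0, 0, 0.04]]' --claw '[0, 0, 0, 0, 0, 0, 0]'

```text
time_s: 9.3
position: [0.4191, -0.225, 0.0484]
tool_rot: [[0.936, 0.093, 0.341], [0.087, -0.996, 0.032], [0.342, 0.0, -0.94]]
ft_force: [-1.5, 0.2, 2.9]
grip_width: 0.0001
gripper_force: 1.3
```

Emit:
arm_command --turn '[[0, 0, 0], [0, 0, 0], [0, 0, 0]]' --xyz '[[0, 0, 0.04], [0, 0, 0.03], [0, 0, 0.03]]' --claw '[0, 0, 0]'

```text
time_s: 9.6
position: [0.4209, -0.2249, 0.0436]
tool_rot: [[0.936, 0.092, 0.341], [0.087, -0.996, 0.032], [0.342, 0.0, -0.94]]
ft_force: [-1.5, -1.0, 1.9]
grip_width: -0.0001
gripper_force: 1.0
```

Emit:
arm_command --turn '[[0, 0, 0], [0, 0, 0]]' --xyz '[[0, 0, 0.02], [0, 0, 0.02]]' --claw '[0, 0]'

```text
time_s: 9.8
position: [0.4215, -0.2249, 0.0419]
tool_rot: [[0.936, 0.092, 0.341], [0.087, -0.996, 0.031], [0.342, 0.0, -0.94]]
ft_force: [-5.0, -0.6, 9.6]
grip_width: 0.0001
gripper_force: 5.7
```

Emit:
arm_command --turn '[[0, 0, 0], [0, 0, 0], [0, 0, 0], [0, 0, 0], [0, 0, 0], [0, 0, 0], [0, 0, 0]]' --xyz '[[0, 0, 0.02], [0, 0, 0], [0, 0, -0.1], [0, 0, -0.2], [0, 0, -0.3], [0, 0, 0], [0, 0, 0]]' --claw '[0, 0, 0, 0, 0, 0, 0]'

```text
time_s: 10.5
position: [0.4117, -0.2258, 0.0693]
tool_rot: [[0.936, 0.092, 0.341], [0.087, -0.996, 0.031], [0.342, 0.001, -0.94]]
ft_force: [-0.4, -0.2, -0.5]
grip_width: -0.0
gripper_force: 0.0
```

```bash
cat > chk.py <<'E'
from keys import *
o=env.observe(); R=np.array(o["tool_rot"]); print(o["time_s"],o["position"],o["ft_force"])
n=np.array([-.3407,-.0315,.9397]); n/=np.linalg.norm(n)
for c in("top","scene"):
    im,d=imaging.get_image(c); b=cloud(c,d); a=cloud(c,np.load(c+"0.npz")["d"])
    for i,k in enumerate(("stop","low","high","pulse")):
        def h(x):
            e=x-P[i]; r=e-(e@n)[...,None]*n; m=(np.linalg.norm(r,axis=-1)<.012)&(abs(e@n)<.025); return (np.median((e@n)[m])*1e3 if m.any() else np.nan),m.sum()
        print(c,k,"before",h(a),"now",h(b))
    cv2.imwrite(f"pics/{c}_{o['time_s']:.1f}.png",im)
for i in range(3): print("tip to key, tool mm:",1e3*R.T@(P[i]+R[:,2]*.0373-o["position"]))
E
python3 chk.py
```

```text
10.5 [ 0.4117 -0.2258  0.0693] [-0.416  -0.249  -0.5162]
top stop before (np.float64(-0.3545344373601302), np.int64(71)) now (np.float64(-0.3163694691100992), np.int64(72))
top low before (np.float64(-0.23076033567985568), np.int64(71)) now (np.float64(-7.786102137353524), np.int64(41))
top high before (np.float64(0.9194749639776624), np.int64(73)) now (np.float64(0.6296799157079417), np.int64(67))
top pulse before (np.float64(-1.8545849913299757), np.int64(72)) now (np.float64(-1.2530726369713887), np.int64(69))
scene stop before (nan, np.int64(0)) now (np.float64(-0.4186727209058327), np.int64(63))
scene low before (nan, np.int64(0)) now (np.float64(-8.287448406993633), np.int64(60))
scene high before (nan, np.int64(0)) now (np.float64(1.1492794179412642), np.int64(29))
scene pulse before (np.float64(-0.761879759819396), np.int64(33)) now (np.float64(-1.9832453126887553), np.int64(26))
tip to key, tool mm: [  0.2572 -47.066   17.0741]
tip to key, tool mm: [ 0.4033  0.2383 18.0453]
tip to key, tool mm: [ 0.0567 43.0829 18.5877]
```

Low is latched at 8 mm and the others are out. I move to high, let low run its two seconds, then press.

Emit:
arm_command --turn '[[0, 0, 0], [0, 0, 0], [0, 0, 0], [0, 0, 0], [0, 0, 0], [0, 0, 0], [0, 0, 0], [0, 0, 0], [0, 0, 0], [0, 0, 0], [0, 0, 0], [0, 0, 0]]' --xyz '[[0, 0.28, 0], [0, 0.28, 0], [0, 0.28, 0], [0, 0, 0], [0, 0, 0], [0, 0, 0], [0, 0, 0], [0, 0, 0], [0, 0, 0], [0, 0, 0.1], [0, 0, 0.1], [0, 0, 0.1]]' --claw '[0, 0, 0, 0, 0, 0, 0, 0, 0, 0, 0, 0]'

```text
time_s: 11.8
position: [0.4207, -0.2669, 0.0545]
tool_rot: [[0.936, 0.092, 0.34], [0.087, -0.996, 0.032], [0.342, -0.0, -0.94]]
ft_force: [-0.7, -0.1, 0.4]
grip_width: -0.0001
gripper_force: 0.0
```

Emit:
arm_command --turn '[[0, 0, 0], [0, 0, 0], [0, 0, 0], [0, 0, 0], [0, 0, 0], [0, 0, 0], [0, 0, 0], [0, 0, 0]]' --xyz '[[0, 0, 0.04], [0, 0, 0.04], [0, 0, 0.04], [0, 0, 0.04], [0, 0, 0.04], [0, 0, 0.04], [0, 0, 0.03], [0, 0, 0.02]]' --claw '[0, 0, 0, 0, 0, 0, 0, 0]'

```text
time_s: 12.6
position: [0.4255, -0.2666, 0.0418]
tool_rot: [[0.936, 0.093, 0.341], [0.087, -0.996, 0.031], [0.342, 0.0, -0.94]]
ft_force: [-13.6, 2.6, 22.6]
grip_width: 0.0001
gripper_force: 12.8
```

Emit:
arm_command --turn '[[0, 0, 0], [0, 0, 0]]' --xyz '[[0, 0, 0.02], [0, 0, 0]]' --claw '[0, 0]'

```text
time_s: 12.8
position: [0.4255, -0.2667, 0.0418]
tool_rot: [[0.935, 0.093, 0.341], [0.088, -0.996, 0.031], [0.342, 0.001, -0.94]]
ft_force: [-15.4, 4.2, 25.5]
grip_width: -0.0002
gripper_force: 14.0
```

Emit:
arm_command --turn '[[0, 0, 0], [0, 0, 0], [0, 0, 0], [0, 0, 0]]' --xyz '[[0, 0, -0.1], [0, 0, -0.2], [0, 0, -0.3], [0, 0, 0]]' --claw '[0, 0, 0, 0]'

```text
time_s: 13.2
position: [0.4159, -0.2684, 0.0701]
tool_rot: [[0.935, 0.092, 0.342], [0.087, -0.996, 0.029], [0.343, 0.003, -0.939]]
ft_force: [-0.2, -0.1, -0.4]
grip_width: 0.0001
gripper_force: 0.0
```

```bash
python3 chk.py | grep -v "^top pulse"
```

```text
13.2 [ 0.4159 -0.2684  0.0701] [-0.2499 -0.1195 -0.3893]
top stop before (np.float64(-0.3545344373601302), np.int64(71)) now (np.float64(-0.2966485833373124), np.int64(72))
top low before (np.float64(-0.23076033567985568), np.int64(71)) now (np.float64(0.1996024362497078), np.int64(70))
top high before (np.float64(0.9194749639776624), np.int64(73)) now (np.float64(-6.377116541260922), np.int64(34))
scene stop before (nan, np.int64(0)) now (np.float64(-0.4906403819690125), np.int64(62))
scene low before (nan, np.int64(0)) now (np.float64(-0.27368568900356294), np.int64(60))
scene high before (nan, np.int64(0)) now (np.float64(-7.267020119671318), np.int64(60))
scene pulse before (np.float64(-0.761879759819396), np.int64(33)) now (np.float64(-1.1790929409046054), np.int64(27))
tip to key, tool mm: [ -0.2515 -89.7994  17.5815]
tip to key, tool mm: [ -0.1321 -42.4972  18.6533]
tip to key, tool mm: [-0.5025  0.346  19.2864]
```

High is latched and low has sprung out. I move to stop, wait, press about 9–10 mm, and release.

Emit:
arm_command --turn '[[0, 0, 0], [0, 0, 0], [0, 0, 0], [0, 0, 0], [0, 0, 0], [0, 0, 0], [0, 0, 0], [0, 0, 0], [0, 0, 0], [0, 0, 0], [0, 0, 0], [0, 0, 0]]' --xyz '[[0, -0.45, 0], [0, -0.45, 0], [0, -0.45, 0], [0, -0.45, 0], [0, 0, 0], [0, 0, 0], [0, 0, 0], [0, 0, 0], [0, 0, 0], [0, 0, 0.1], [0, 0, 0.1], [0, 0, 0.1]]' --claw '[0, 0, 0, 0, 0, 0, 0, 0, 0, 0, 0, 0]'

```text
time_s: 14.5
position: [0.4126, -0.1774, 0.054]
tool_rot: [[0.936, 0.092, 0.34], [0.087, -0.996, 0.032], [0.342, -0.0, -0.94]]
ft_force: [0.7, 0.2, 0.5]
grip_width: 0.0003
gripper_force: 0.0
```

Emit:
arm_command --turn '[[0, 0, 0], [0, 0, 0], [0, 0, 0], [0, 0, 0], [0, 0, 0], [0, 0, 0], [0, 0, 0]]' --xyz '[[0, 0, 0.04], [0, 0, 0.04], [0, 0, 0.04], [0, 0, 0.04], [0, 0, 0.04], [0, 0, 0.04], [0, 0, 0]]' --claw '[0, 0, 0, 0, 0, 0, 0]'

```text
time_s: 15.2
position: [0.4165, -0.1769, 0.0431]
tool_rot: [[0.936, 0.092, 0.34], [0.087, -0.996, 0.032], [0.342, -0.0, -0.94]]
ft_force: [-2.1, 0.5, 1.5]
grip_width: 0.0001
gripper_force: 1.2
```

```bash
python3 chk.py | grep -v pulse
```

```text
15.2 [ 0.4165 -0.1769  0.0431] [-2.147   0.5128  1.4567]
top stop before (np.float64(-0.3545344373601302), np.int64(71)) now (np.float64(0.49432187954743495), np.int64(12))
top low before (np.float64(-0.23076033567985568), np.int64(71)) now (np.float64(0.22250511298362555), np.int64(49))
top high before (np.float64(0.9194749639776624), np.int64(73)) now (np.float64(0.8350611777603864), np.int64(69))
scene stop before (nan, np.int64(0)) now (np.float64(-7.040026767718474), np.int64(12))
scene low before (nan, np.int64(0)) now (np.float64(-0.372016407457764), np.int64(9))
scene high before (nan, np.int64(0)) now (np.float64(1.6208041170080707), np.int64(1))
tip to key, tool mm: [  0.4073   1.1667 -10.6635]
tip to key, tool mm: [ 0.5544 48.472  -9.7413]
tip to key, tool mm: [ 0.2085 91.3171 -9.2429]
```

Both speed keys are out while stop is held. I retreat well clear and check.

Emit:
arm_command --turn '[[0, 0, 0], [0, 0, 0], [0, 0, 0], [0, 0, 0], [0, 0, 0], [0, 0, 0], [0, 0, 0], [0, 0, 0], [0, 0, 0]]' --xyz '[[0, 0, -0.1], [0, 0, -0.2], [0, 0, -0.5], [0, 0, -0.6], [0, 0, -0.6], [0, 0, -0.4], [0, 0, 0], [0, 0, 0], [0, 0, 0]]' --claw '[0, 0, 0, 0, 0, 0, 0, 0, 0]'

```text
time_s: 16.2
position: [0.3755, -0.1805, 0.1554]
tool_rot: [[0.936, 0.092, 0.34], [0.086, -0.996, 0.033], [0.341, -0.001, -0.94]]
ft_force: [0.7, -0.3, 0.4]
grip_width: -0.0002
gripper_force: 0.0
```

```bash
python3 chk.py; python3 - <<'E'
from h import *
im,d=imaging.get_image("wrist"); b=cloud("wrist",d); r=np.hypot(b[...,0]-.5225,b[...,1]+.2335)
m=(r<.055)&(r>.03)&(b[...,2]>.21)&(b[...,2]<.26); print("lid",m.sum(),np.median(b[m][:,2]) if m.any() else 0)
a,_=imaging.get_image("top"),0; z=np.load("top0.npz"); print("jar/kettle change",np.abs(a[0][110:215,160:335].astype(int)-z["im"][110:215,160:335]).mean(), cloud("top",a[1])[193,313])
E
```

```text
16.2 [ 0.3755 -0.1805  0.1554] [ 0.7169 -0.3445  0.3684]
top stop before (np.float64(-0.3545344373601302), np.int64(71)) now (np.float64(-0.4568383458280933), np.int64(69))
top low before (np.float64(-0.23076033567985568), np.int64(71)) now (np.float64(0.18936097504671182), np.int64(72))
top high before (np.float64(0.9194749639776624), np.int64(73)) now (np.float64(1.14226973844046), np.int64(70))
top pulse before (np.float64(-1.8545849913299757), np.int64(72)) now (np.float64(-1.061711439604273), np.int64(70))
scene stop before (nan, np.int64(0)) now (np.float64(-0.9029300772899559), np.int64(61))
scene low before (nan, np.int64(0)) now (np.float64(-0.5098543656841021), np.int64(59))
scene high before (nan, np.int64(0)) now (np.float64(1.222558473841739), np.int64(63))
scene pulse before (np.float64(-0.761879759819396), np.int64(33)) now (np.float64(-0.9616213076549045), np.int64(57))
tip to key, tool mm: [  0.7498   1.5123 108.918 ]
tip to key, tool mm: [  0.9142  48.8182 109.8041]
tip to key, tool mm: [  0.5839  91.6638 110.27  ]
lid 6567 0.2281536481736545
jar/kettle change 26.644426303854875 [ 0.47688667 -0.01059814  0.10436427]
```

```bash
python3 -c "
from rig import env; print(env.close_job())"
```

```text
the job is handed in; nothing more can be done
None
```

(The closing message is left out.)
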